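# Set a sprung pole to its length mark and slide its lock lever shut, holding on

### The arm

A 6-joint arm with a two-finger parallel gripper is mounted at the origin on the work surface. World frame = base frame: x ahead of the robot, y to its left, z up, the work surface at z = 0. Lengths are in m, angles in rad, forces in N, time in s.
With the tool pointing down it reaches from about 0.25 to 0.725 m from the base axis. Payload 9.7 kg.
Tool frame: the origin (TCP) lies on the centre line of the jaws, within the pads' length; the fingertips stand 22 mm ahead of it and the grasp point (between the pads) lies 3 mm ahead of it; x points along the fingers, z is the direction in which the jaws open and shut, and the axes are right-handed (so a half turn about x gives the same grasp; the last joint's range is limited). The gripper opens to 85 mm and grips with 20 to 120 N. Pads are 22 mm wide; open, the fingers measure 114 mm over their backs; the gripper's body (76 mm by 85 mm) begins 54 mm behind the grasp point. The pads swing forward as they close: fully open they stand 13 mm farther back than shut.
Start: joints at [1.106, 0.087, 0.176, 1.66, 0, 1.571], TCP at [0.247, 0.492, 0.253] pointing down, gripper open.
Joint ranges: [-3.13, 3.13], [-0.85, 1.81], [-1.15, 1.24], [-2.2, 2.28], [-1.44, 1.52], [-3.14, 3.14]. Speed limits (rad/s): [2.22, 2.22, 2.57, 3.14, 3.14, 3.14].

### API

Orientations are given as [roll, pitch, yaw] about the fixed x, y, z axes, in that order (R = Rz(yaw) Ry(pitch) Rx(roll)).
In Python, from cell import manip gives the robot as it stands.
- The arm moves only by the tool apply_moves, never from a script. Its argument "motion" is text: rows parted by semicolons, each of 6 numbers parted by spaces: the shift along the tool's x, y, z in m, then the turn, a rotation vector about the tool's x, y, z in degrees. A call has 1 to 12 rows; each row shifts and turns the pose as measured when the row begins, along the tool's axes as they then stand; what a row does not reach is not made up. A row lasts 1/8 s, in which the tool goes at most 62.5 mm and 10.7 degrees, less where a joint would pass 70% of its speed; a pose out of reach is approached as far as the arm can. A call is refused whole if a number of a shift passes 0.0625 or a number of a turn 10.7, either way. A call with a gripper value outside its range is refused whole. "jaw" is the gripper command: -1 is shut, 1 is fully open, values between are in proportion, set as the call begins (left out, the last holds). The fingers move at their own pace and stop on an object; "force" is the grip in N (left out, the last holds). Time passes only in rows, so rows that do not move let the fingers close. It gives the time, the measured TCP pose, the force and the opening at its end, in the units of the state.
- manip.observe(): the state, without advancing time (a new reading comes with each control period).
- manip.get_image(name): name is "scene" or "side" or "wrist"; returns (picture, depth): 420x560x3 uint8, blue, green, red; 420x560 float32, m along the optical axis (not along the pixel's ray), 0 where there is no reading.
- manip.camera_info(name): a dict with "camera_matrix" (3x3 intrinsics, pixels), "dist_coeffs" ([k1, k2, p1, p2, k3] as OpenCV has them; the pictures are not rectified), "xyz" and "attitude" of the camera in the world; the wrist camera has in their place "mount" (4x4, takes a point from camera to tool coordinates, whose origin is the TCP and whose axes are the tool frame's). Camera axes: x right, y down, z forward; pixel columns grow to the right and rows downward; lengths in m; the calibration is good to about 2 mm. A picture is of the moment at which its call begins: read the wrist's pose just before it. camera_info takes no time and is no camera call.
- manip.finish_job(): hands the job in, once; it reports no verdict.
Trained networks look in the newest picture that a camera, given by its name, has taken for a name from the list of things; names that differ only in an ending like _2 or _b are one class to them, and where a whole thing is asked for, a point or a joint stands for the part that bears it (a point fixed in the world has none). Each returns a list of dicts, best first, with "score" (0 to 1); they miss things now and then, are a little off and sometimes report something else, mostly with a low value. They report only what shows in the picture. A call takes as long as a camera call.
- manip.search_frame(camera, target): "centre" ([x, y, z] in m, in the coordinates of the camera as it stood for that picture, good to about 4 mm: the middle of the surface that is visible of it).
- manip.spot_point(camera, target): "centre" ([x, y, z] in m, in the coordinates of the camera as it stood for that picture, good to about 4 mm: a listed point, or the origin of a listed thing).
The state is a dict: "clock": time; "qpos": joint angles; "qvel": joint speeds; "tau": joint torques, N m; "ee_pos": TCP position; "ee_rot": TCP orientation; "ft_force": force on the tool from outside, world axes, zero at the start; "wrist_torque": the same for the moment, N m; "grip_width": finger opening in m.
Only numpy, scipy, OpenCV 4.12 (cv2) and the standard library are available. Lean on these libraries where they do the work, as an engineer would, in place of code of your own. Each camera call takes 0.05 s, during which the arm holds its last target.

### The job

With its lock lever still open, push the sprung leg of the telescopic display pole in by its end plate until the mouth of the outer tube lies on the black band of the inner tube, and pause there a moment. Hold the leg at that mark while you slide the lever fully home towards the end plate (pinching plate and lever tab together works), without letting the leg wander off. Finish still holding plate and lever tab pinched, the leg on its mark and nothing let go; leave the mug and the tape roll alone.

Things in the scene. Friction and masses are not known exactly. Their poses are not given: they have to be found in the camera images.
- cradle: Bench cradle screwed to the table, a plywood strip 90 mm wide, 12 high, with grey blocks that clamp a level pole; fixed. Origin on the table under the outer face of the fully extended end plate. Its x axis runs along the pole, outwards (from inner tube to end plate); z up. The pole's axis is 58 mm above the table; the strip reaches from x = -420 to -50 mm; the clamp blocks at x = -290 and -390 mm are 76 mm high.
- sliding_leg (a joint): How far the sliding leg (outer tube, 26 mm thick, with plate and lever) is pushed in over the fixed inner tube (19 mm), in m: 0 fully out, 0.09 the stop. It moves straight along -x of the cradle. A spring pushes it outwards with about 3 N when out and 40 N/m more (about 6 N at the mark); let go, it springs out again, even with the lever shut. It starts 0 to 12 mm in; the mark needs 38 to 68 mm.
- plate_face (a point): Upright plate at the leg's free end, 42 mm wide, 12 mm thick along the pole, metal with black rubber on the outer face, from 30 to 128 mm above the table. This point is on its outer face, middle across, 108 mm above the table; x points outwards along the pole, the plate's body lies on the -x side.
- slide_lever (a joint): Travel of the lock lever along the leg, in m, relative to the leg: 0 open, 0.020 fully home (closed, its stop). It slides towards the end plate (+x), stays where it is left and needs about 4 N. It starts open, at 0 to 3 mm.
- tab_back (a point): Upright grey tab of the lock lever on top of the outer tube, 34 mm wide, 10 mm thick along the pole, up to 128 mm above the table. This point is on its back face (away from the plate), 108 mm above the table; x as for the plate. Lever open: back face 62 mm behind the plate's outer face; closed: 42 mm. The lever's flat shoe under it is 76 mm above the table: a finger behind the tab stays above that.
- rim (a point): Centre of the mouth of the outer tube, the leg's end away from the plate (bright metal rim, 29 mm across), on the pole's axis 165 mm behind the plate's outer face. x as for the cradle.
- mark (a point): The length mark: middle of the black band, 12 mm long, painted round the thin inner tube, on the pole's axis. It does not move; where it is along the pole differs from start to start. The leg is on its mark when rim is here.
- mug_centre (a point): White mug, 80 mm across, 90 mm high; its centre. Leave alone.
- tape_centre (a point): Cardboard roll of tape lying flat, 90 mm across, 30 mm high; its centre. Leave alone.

How it is judged:
On the way, in this order (a step that is already met when the one before it is completed fails the run):
1. the leg is held on its mark (tube mouth within 7 mm of the band's middle) by the end plate with the lever still open (under 7 mm) (x of rim in the frame of mark between -0.007 and 0.007 m and contact force between the fingers and sliding_leg above 1.5 N and value of joint slide_lever below 0.007 m), for 0.3 s.
2. the lever is slid home (over 17 mm) with the leg held on its mark (x of rim in the frame of mark between -0.007 and 0.007 m and contact force between the fingers and sliding_leg above 1.5 N and value of joint slide_lever above 0.017 m), for 0.2 s.
At the end, for the whole second after the job is handed in: The tube mouth is within 7 mm of the middle of the black band, the lever at least 17 mm home (of 20), the leg at rest, and the fingers still press on the end plate and on the lever tab (over 1.5 N each) (all of step 2 and contact force between the fingers and slide_lever above 1.5 N and velocity of joint sliding_leg between -0.02 and 0.02 m/s); the arm keeps its last pose, push and grip.
It fails at once if the lever is slid past half way with the leg more than 16 mm off its mark (value of joint slide_lever above 0.01 m and (x of rim in the frame of mark above 0.016 m or x of rim in the frame of mark below -0.016 m)).
It fails at once if the mug is pushed more than 30 mm or tipped (distance of mug_centre from where it was at the start of the episode above 0.03 m or angle between mug_centre's own z axis and vertical above 0.35 rad).
It fails at once if the tape roll is pushed more than 30 mm or tipped (distance of tape_centre from where it was at the start of the episode above 0.03 m or angle between tape_centre's own z axis and vertical above 0.35 rad).
It also fails if it takes over 43 s, if anything falls off the work surface, if the arm or the gripper's body presses on something with over 40 N, if the wrist force passes 120 N, or if a joint passes its speed limit or range.

## Working session

There is one attempt and no reset: what is moved stays moved. The work goes in short steps, Python scripts to look and compute and a tool call to move; the robot and the scene stay as the last step left them, time stands still between calls to the robot, and variables do not carry over. Pictures are saved under pics/ and viewed, and the job is handed in when it is done.

Besides the shell and the picture viewer there is one more tool, called after ">>>" as name(argument=value, ...) on one line, values as JSON. apply_moves: Moves the arm, as the interface text tells. Its arguments: {"type":"object","properties":{"motion":{"type":"string"},"jaw":{"type":"number"},"force":{"type":"number"}},"required":["motion"]}

```bash
ls; mkdir -p pics
cat > h.py <<'E'
import numpy as np, cv2
from scipy.spatial.transform import Rotation as R
from cell import manip
def T(name, st=None):
    i=manip.camera_info(name)
    if 'mount' in i:
        st=st or manip.observe()
        A=np.eye(4);A[:3,:3]=rot(st['ee_rot']);A[:3,3]=st['ee_pos'];return A@np.array(i['mount'])
    A=np.eye(4);A[:3,:3]=rot(i['attitude']);A[:3,3]=i['xyz'];return A
def rot(v):
    v=np.array(v)
    if v.shape==(3,3):return v
    if v.size==4: raise Exception(v)
    return R.from_euler('xyz',v).as_matrix()
def tw(A,p): return A[:3,:3]@np.array(p)+A[:3,3]
E
python3 - <<'E'
from h import *
print(manip.observe())
for c in ['scene','side','wrist']:
    print(c,manip.camera_info(c))
    A=T(c)
    im,d=manip.get_image(c);cv2.imwrite(f'pics/{c}0.png',im);np.save(f'{c}0.npy',d)
    for n in ['cradle','plate_face','tab_back','rim','mark','mug_centre','tape_centre']:
        r=manip.spot_point(c,n)
        print(n,[(round(q['score'],2),np.round(tw(A,q['centre']),4)) for q in r[:2]])
print(manip.observe()['clock'])
E
```

```text
pics
{'clock': 0.0, 'qpos': array([1.10602329e+00, 8.74820006e-02, 1.75129365e-01, 1.65979314e+00,
       2.91816497e-05, 1.57077528e+00]), 'qvel': array([ 0.00039975,  0.0001435 ,  0.00052814, -0.00024777, -0.00095308,
        0.00035587]), 'tau': array([ 5.97787239e-04, -5.20389354e+01,  4.64800036e+01,  1.60899136e-02,
        2.02018178e-06,  2.72851889e-05]), 'ee_pos': array([0.2464259 , 0.49148536, 0.25256855]), 'ee_rot': array([ 3.11995018,  1.56944656, -2.05719081]), 'ft_force': array([0.63162272, 0.02078419, 0.38539416]), 'wrist_torque': array([ 0.03137953, -0.01917099, -0.00051601]), 'grip_width': 0.08570821354568642}
scene {'camera_matrix': array([[397.36701991,   0.        , 269.38138513],
       [  0.        , 397.36701991, 211.73979286],
       [  0.        ,   0.        ,   1.        ]]), 'dist_coeffs': array([-0.06883455,  0.        ,  0.        ,  0.        ,  0.        ]), 'xyz': array([1.11771289, 0.21071217, 0.54233172]), 'attitude': array([-2.19259292e+00, -1.68807756e-03,  2.03988621e+00])}
cradle [(0.78, array([ 0.4869, -0.05  ,  0.0012]))]
plate_face [(0.84, a
[... 1123 characters left out ...]
ist {'camera_matrix': array([[295.38513107,   0.        , 278.2737885 ],
       [  0.        , 295.38513107, 208.77293617],
       [  0.        ,   0.        ,   1.        ]]), 'dist_coeffs': array([-0.05914357,  0.        ,  0.        ,  0.        ,  0.        ]), 'mount': array([[ 1.72024062e-04, -2.91360374e-01,  9.56613351e-01,
        -1.21415270e-01],
       [ 5.43597504e-04, -9.56613196e-01, -2.91360425e-01,
         7.39980896e-02],
       [ 9.99999837e-01,  5.70133633e-04, -6.17771519e-06,
        -2.86891936e-04],
       [ 0.00000000e+00,  0.00000000e+00,  0.00000000e+00,
         1.00000000e+00]])}
cradle []
plate_face []
tab_back []
rim []
mark []
mug_centre []
tape_centre []
1.2
```

View pics/scene0.png

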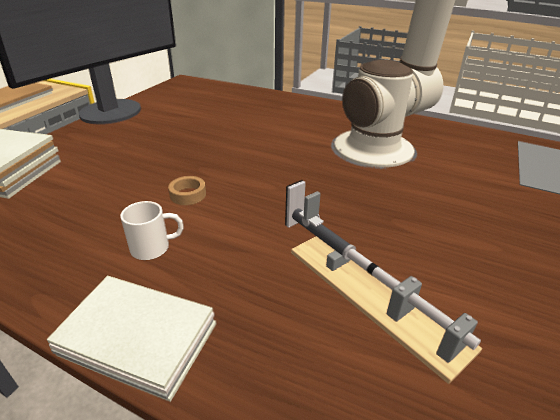

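View pics/side0.png

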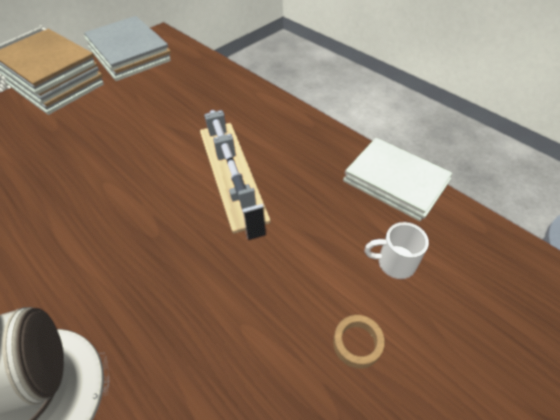

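The scene view shows the plate at about (295,205), the tab (313,205), the bright rim (350,251) and the black band (373,268). The side view has the plate at (255,222). Mug and tape are well clear. Next I refine the axis, rim and band.

```bash
cat >> h.py <<'E'
def ray(c,uv,A=None):
    i=manip.camera_info(c);A=T(c) if A is None else A
    p=cv2.undistortPoints(np.array([[uv]],float),i['camera_matrix'],i['dist_coeffs'])[0,0]
    return A[:3,3],A[:3,:3]@np.array([p[0],p[1],1])
def proj(c,P,A=None):
    i=manip.camera_info(c);A=T(c) if A is None else A
    B=np.linalg.inv(A);q=(B[:3,:3]@np.atleast_2d(P).T).T+B[:3,3]
    return cv2.projectPoints(q,np.zeros(3),np.zeros(3),i['camera_matrix'],i['dist_coeffs'])[0][:,0]
E
python3 - <<'E'
from h import *
for c,(x0,x1,y0,y1) in {'scene':(270,490,170,360),'side':(190,290,95,245)}.items():
    im=cv2.imread(f'pics/{c}0.png')[y0:y1,x0:x1]
    s=min(800//(x1-x0),600//(y1-y0))
    cv2.imwrite(f'pics/{c}0c.png',cv2.resize(im,None,fx=s,fy=s,interpolation=cv2.INTER_CUBIC));print(s)
# axis points from nets
p=np.array([.4905,-.053]);r=np.array([.562,.0961]);u=(r-p)/np.linalg.norm(r-p);print(u,np.linalg.norm(r-p),np.degrees(np.arctan2(-u[1],-u[0])))
# brightness profile along axis in each cam
for c in ['scene','side']:
    im=cv2.imread(f'pics/{c}0.png').astype(np.float32).mean(2)
    s=np.arange(-.01,.11,.002)
    P=np.array([[*(r+u*k),0.058] for k in s])
    q=proj(c,P); 
    v=cv2.remap(im,q[:,0].astype(np.float32)[:,None],q[:,1].astype(np.float32)[:,None],cv2.INTER_LINEAR)[:,0]
    print(c);print([(round(k*1000),int(x)) for k,x in zip(s,v)])
E
```

```text
3
4
[0.43239681 0.90168342] 0.1653573705644838 -115.61976434121516
scene
[(-10, 143), (-8, 141), (-6, 148), (-4, 153), (-2, 156), (0, 156), (2, 156), (4, 157), (6, 158), (8, 158), (10, 157), (12, 159), (14, 158), (16, 159), (18, 158), (20, 161), (22, 159), (24, 161), (26, 161), (28, 161), (30, 161), (32, 161), (34, 161), (36, 163), (38, 163), (40, 164), (42, 145), (44, 71), (46, 20), (48, 20), (50, 23), (52, 23), (54, 28), (56, 117), (58, 164), (60, 162), (62, 162), (64, 163), (66, 163), (68, 163), (70, 163), (72, 162), (74, 163), (76, 162), (78, 162), (80, 162), (82, 163), (84, 162), (86, 161), (88, 161), (90, 161), (92, 163), (94, 160), (96, 161), (98, 162), (100, 162), (102, 162), (104, 149), (106, 133), (108, 143)]
side
[(-10, 101), (-8, 101), (-6, 101), (-4, 101), (-2, 101), (0, 106), (2, 114), (4, 134), (6, 155), (8, 179), (10, 197), (12, 211), (14, 218), (16, 222), (18, 224), (20, 226), (22, 227), (24, 227), (26, 227), (28, 227), (30, 227), (32, 227), (34, 227), (36, 227), (38, 227), (40, 227), (42, 227), (44, 227), (46, 227), (48, 226), (50, 224), (52, 219), (54, 206), (56, 186), (58, 155), (60, 126), (62, 99), (64, 99), (66, 113), (68, 145), (70, 178), (72, 199), (74, 216), (76, 221), (78, 224), (80, 225), (82, 225), (84, 225), (86, 225), (88, 224), (90, 225), (92, 224), (94, 224), (96, 224), (98, 224), (100, 224), (102, 223), (104, 223), (106, 223), (108, 223)]
```

View pics/scene0c.png

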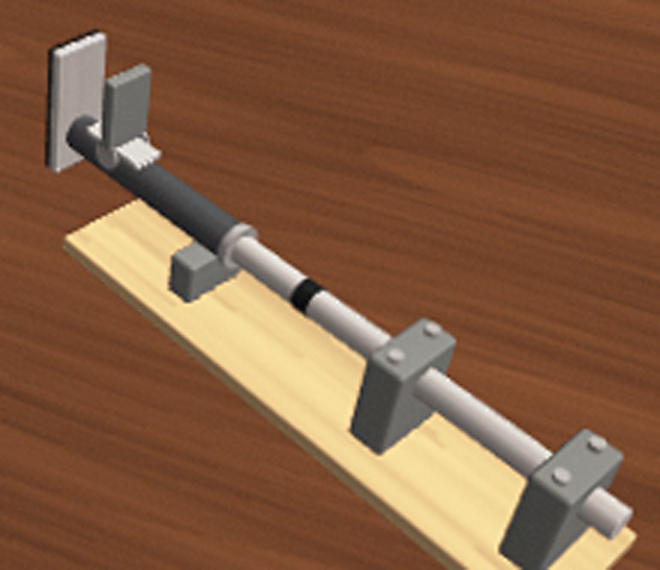

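View pics/side0c.png

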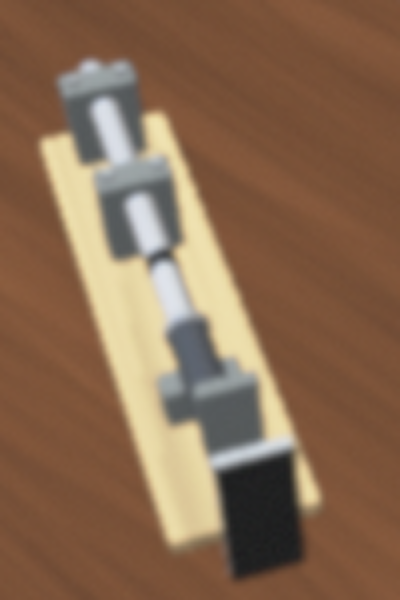

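Run:
```python
from h import *
p=np.array([.4905,-.053]);r=np.array([.562,.0961]);u=(r-p)/np.linalg.norm(r-p)
n=np.array([-u[1],u[0]])
for c in ['scene','side']:
    im=cv2.imread(f'pics/{c}0.png').astype(np.float32).mean(2);d=np.load(f'{c}0.npy')
    i=manip.camera_info(c);A=T(c);H,W=d.shape
    g=np.stack(np.meshgrid(np.arange(W),np.arange(H)),-1).reshape(-1,1,2).astype(float)
    q=cv2.undistortPoints(g,i['camera_matrix'],i['dist_coeffs'])[:,0]
    P=np.c_[q,np.ones(len(q))]*d.reshape(-1,1);P=P@A[:3,:3].T+A[:3,3]
    s=(P[:,:2]-r)@u;l=(P[:,:2]-r)@n;z=P[:,2];I=im.ravel();ok=d.ravel()>0
    tube=ok&(abs(l)<.014)&(z>.058)&(z<.08)&(s>-.06)&(s<.19)
    for a in np.arange(-.02,.08,.003):
        m=tube&(s>=a)&(s<a+.003)
        if m.any():print(c,round(a*1000),m.sum(),'I',int(I[m].min()),int(np.median(I[m])),'l',np.round(np.median(l[m])*1e3,1),'zmax',np.round(z[m].max()*1e3,1))
    m=tube&(I<60)&(s>.03);print('band',s[m].min(),s[m].max(),np.median(s[m]),m.sum())
    # top-of-plate & tab
    m=ok&(abs(l)<.025)&(z>.09)&(z<.14)&(s<-.08)&(s>-.2)
    for a in np.arange(-.18,-.08,.004):
        k=m&(s>=a)&(s<a+.004)
        if k.sum()>2:print(c,'upr',round(a*1000),k.sum(),'l',np.round(l[k].min()*1e3),np.round(l[k].max()*1e3),'zmax',round(z[k].max()*1e3))
A=rot(manip.observe()['ee_rot']);print(A)
```

```text
scene -20 17 I 39 74 l -6.8 zmax 72.2
scene -17 18 I 40 72 l -8.7 zmax 72.3
scene -14 17 I 36 78 l -5.3 zmax 72.4
scene -11 18 I 43 71 l -8.8 zmax 72.7
scene -8 13 I 78 103 l -7.9 zmax 72.5
scene -5 19 I 93 151 l -7.3 zmax 74.3
scene -2 37 I 108 140 l -6.0 zmax 73.5
scene 1 15 I 104 174 l -3.1 zmax 74.5
scene 4 15 I 99 182 l -5.1 zmax 68.6
scene 7 13 I 103 161 l -6.3 zmax 68.6
scene 10 15 I 100 172 l -5.9 zmax 68.5
scene 13 13 I 104 182 l -3.1 zmax 68.7
scene 16 13 I 104 176 l -5.3 zmax 68.3
scene 19 14 I 93 144 l -6.9 zmax 68.3
scene 22 11 I 104 196 l -5.0 zmax 68.9
scene 25 14 I 88 162 l -7.5 zmax 68.2
scene 28 15 I 96 170 l -6.8 zmax 70.5
scene 31 15 I 88 149 l -7.9 zmax 68.5
scene 34 15 I 98 178 l -6.3 zmax 67.8
scene 37 11 I 95 173 l -6.6 zmax 68.5
scene 40 17 I 93 148 l -7.7 zmax 67.9
scene 43 17 I 92 163 l -7.2 zmax 67.9
scene 46 14 I 44 101 l -7.3 zmax 68.5
scene 49 13 I 14 25 l -7.8 zmax 68.0
scene 52 17 I 8 25 l -7.5 zmax 69.2
scene 55 19 I 9 22 l -7.8 zmax 68.5
scene 58 16 I 16 55 l -6.3 zmax 68.3
scene 61 15 I 83 170 l -6.5 zmax 68.6
scene 64 13 I 95 165 l -7.2 zmax 67.6

[... 1392 characters left out ...]
7
side 43 7 I 168 204 l -2.0 zmax 67.5
side 46 8 I 106 172 l -3.0 zmax 69.0
side 49 7 I 110 152 l 1.5 zmax 66.7
side 52 7 I 76 93 l -2.3 zmax 68.3
side 55 9 I 91 111 l -0.3 zmax 68.4
side 58 1 I 125 125 l -3.5 zmax 66.1
side 61 7 I 137 157 l -1.2 zmax 67.7
side 64 7 I 120 172 l -2.8 zmax 67.4
side 67 8 I 121 214 l -1.0 zmax 68.0
side 70 8 I 150 196 l -1.8 zmax 68.3
side 73 5 I 135 220 l -0.0 zmax 66.9
side 76 6 I 160 215 l 0.7 zmax 67.5
side 79 7 I 121 211 l -3.9 zmax 68.6Traceback (most recent call last):
  File "<stdin>", line 15, in <module>
    return umr_minimum(a, axis, None, out, keepdims, initial, where)
ValueError: zero-size array to reduction operation minimum which has no identity
```

```bash
cat >> h.py <<'E'
rr=np.array([.562,.0961]);uu=np.array([.4324,.9017]);uu/=np.linalg.norm(uu)
def target(s,z,sign):
    # TCP at s along inward axis, tool x down, tool z = sign*uu
    X=np.array([0,0,-1.]);Z=sign*np.array([*uu,0]);Y=np.cross(Z,X)
    return np.r_[rr+uu*s,z],np.c_[X,Y,Z]
def plan(s,z,sign,N=1):
    st=manip.observe();A=rot(st['ee_rot']);p,B=target(s,z,sign)
    rv=R.from_matrix(A.T@B).as_rotvec(degrees=True)
    d=p-st['ee_pos']
    print('pos',np.round(st['ee_pos'],4),'shift tool now',np.round(A.T@d,4),'in target frame',np.round(B.T@d,4),'turn',np.round(rv,1),'q6',st['qpos'][5])
    return A,B,d,rv
E
python3 - <<'E'
from h import *
for sg in (1,-1):
    A,B,d,rv=plan(-.1365,.2,sg)
    M=A;N=10;o=[]
    for k in range(N):
        o.append(np.round(np.r_[M.T@(d/N),rv/N],4)); M=M@R.from_rotvec(rv/N,degrees=True).as_matrix()
    print(sg);print(np.array(o))
E
```

```text
pos [0.2465 0.4916 0.2533] shift tool now [ 0.0533 -0.4617 -0.3486] in target frame [ 0.0533 -0.4555 -0.3567] turn [-1. -0. -0.] q6 1.5708258554429866
1
[[ 0.0053 -0.0462 -0.0349 -0.1014 -0.     -0.    ]
 [ 0.0053 -0.0461 -0.0349 -0.1014 -0.     -0.    ]
 [ 0.0053 -0.046  -0.035  -0.1014 -0.     -0.    ]
 [ 0.0053 -0.046  -0.0351 -0.1014 -0.     -0.    ]
 [ 0.0053 -0.0459 -0.0352 -0.1014 -0.     -0.    ]
 [ 0.0053 -0.0459 -0.0353 -0.1014 -0.     -0.    ]
 [ 0.0053 -0.0458 -0.0354 -0.1014 -0.     -0.    ]
 [ 0.0053 -0.0457 -0.0354 -0.1014 -0.     -0.    ]
 [ 0.0053 -0.0457 -0.0355 -0.1014 -0.     -0.    ]
 [ 0.0053 -0.0456 -0.0356 -0.1014 -0.     -0.    ]]
pos [0.2465 0.4916 0.2533] shift tool now [ 0.0533 -0.4617 -0.3486] in target frame [0.0533 0.4555 0.3567] turn [179.  -0.   0.] q6 1.5708258554429866
-1
[[ 5.30000e-03 -4.62000e-02 -3.49000e-02  1.78986e+01 -0.00000e+00
   1.00000e-04]
 [ 5.30000e-03 -5.47000e-02 -1.90000e-02  1.78986e+01 -0.00000e+00
   1.00000e-04]
 [ 5.30000e-03 -5.78000e-02 -1.30000e-03  1.78986e+01 -0.00000e+00
   1.00000e-04]
 [ 5.30000e-03 -5.54000e-02  1.66000e-02  1.78986e+01 -0.00000e+00
   1.00000e-04]
 [ 5.30000e-03 -4.77000e-02  3.28000e-02  1.78986e+01 -0.00000e+00
   1.00000e-04]
 [ 5.30000e-03 -3.53000e-02  4.59000e-02  1.78986e+01 -0.00000e+00
   1.00000e-04]
 [ 5.30000e-03 -1.95000e-02  5.45000e-02  1.78986e+01 -0.00000e+00
   1.00000e-04]
 [ 5.30000e-03 -1.80000e-03  5.78000e-02  1.78986e+01 -0.00000e+00
   1.00000e-04]
 [ 5.30000e-03  1.61000e-02  5.56000e-02  1.78986e+01 -0.00000e+00
   1.00000e-04]
 [ 5.30000e-03  3.24000e-02  4.79000e-02  1.78986e+01 -0.00000e+00
   1.00000e-04]]
```

>>> apply_moves(motion="0.004 -0.038 -0.029 -0.1 0 0;0.004 -0.038 -0.029 -0.1 0 0;0.004 -0.038 -0.029 -0.1 0 0;0.004 -0.038 -0.029 -0.1 0 0;0.004 -0.038 -0.029 -0.1 0 0;0.004 -0.038 -0.029 -0.1 0 0;0.004 -0.038 -0.029 -0.1 0 0;0.004 -0.038 -0.029 -0.1 0 0;0.004 -0.038 -0.029 -0.1 0 0;0.004 -0.038 -0.029 -0.1 0 0;0.004 -0.038 -0.029 -0.1 0 0;0 -0.038 -0.029 0 0 0", jaw=1)

```text
clock: 2.7
ee_pos: [0.5103, -0.0345, 0.2084]
ee_rot: [-0.765, 1.566, 0.366]
ft_force: [1.1, 1.4, 0.4]
grip_width: 0.0854
```

Run:
```python
from h import *
plan(-.1365,.2,1)
st=manip.observe();A=T('wrist',st)
im,d=manip.get_image('wrist');cv2.imwrite('pics/w1.png',im);np.save('w1.npy',d)
for n in ['plate_face','tab_back','rim','mark']:
    r=manip.spot_point('wrist',n);print(n,[(round(q['score'],2),np.round(tw(A,q['centre']),4), np.round((tw(A,q['centre'])[:2]-rr)@uu,4)) for q in r[:2]])
print(st['clock'],st['ft_force'])
```

```text
pos [ 0.5103 -0.0345  0.2084] shift tool now [0.0084 0.0099 0.0037] in target frame [0.0084 0.0099 0.0036] turn [0.5 0.2 0.2] q6 0.37038606630055365
plate_face [(0.69, array([ 0.4868, -0.0504,  0.1066]), np.float64(-0.1646))]
tab_back [(0.92, array([0.5161, 0.0017, 0.1106]), np.float64(-0.105))]
rim [(0.32, array([ 0.4861, -0.054 ,  0.1078]), np.float64(-0.1682))]
mark [(0.64, array([0.5903, 0.1467, 0.0618]), np.float64(0.0579))]
2.7 [1.06543296 1.36736061 0.39227826]
```

View pics/w1.png

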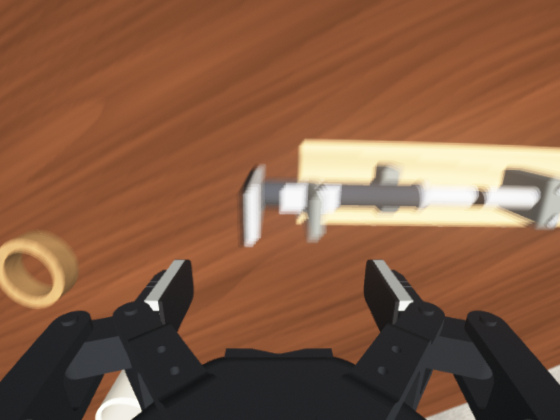

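>>> apply_moves(motion="0.006 0.005 0.002 0.4 0.2 0.2;0.006 0.005 0.002 0 0 0;0 0 0 0 0 0")

```text
clock: 3.32
ee_pos: [0.501, -0.022, 0.1959]
ee_rot: [1.385, 1.57, 2.512]
ft_force: [-0.1, -0.1, 0.3]
grip_width: 0.0854
```

Run:
```python
from h import *
plan(-.1365,.106,1)
st=manip.observe();A=T('wrist',st)
im,d=manip.get_image('wrist');cv2.imwrite('pics/w2.png',im)
g=im.astype(np.float32).mean(2)
for z in (.0675,):
    s=np.arange(-.03,.09,.002);P=np.array([[*(rr+uu*k),z] for k in s]);q=proj('wrist',P,A).astype(np.float32)
    v=cv2.remap(g,q[:,:1],q[:,1:],cv2.INTER_LINEAR)[:,0]
    print([(round(k*1000),int(x)) for k,x in zip(s,v)]);print(q[15],q[42])
for n in ['plate_face','tab_back','rim','mark']:
    r=manip.spot_point('wrist',n);print(n,[(round(q['score'],2),np.round(tw(A,q['centre']),4), np.round((tw(A,q['centre'])[:2]-rr)@uu,4)) for q in r[:2]])
cv2.imwrite('pics/w2c.png',cv2.resize(im[130:270,220:500],None,fx=2.8,fy=2.8,interpolation=cv2.INTER_CUBIC))
```

```text
pos [ 0.501  -0.022   0.1959] shift tool now [ 0.0899 -0.004  -0.0037] in target frame [ 0.0899 -0.0039 -0.0036] turn [ 0.2  0.  -0. ] q6 0.3993477017855621
[(-30, 115), (-28, 115), (-26, 115), (-24, 115), (-22, 116), (-20, 116), (-18, 115), (-16, 116), (-14, 116), (-12, 116), (-10, 117), (-8, 117), (-6, 117), (-4, 124), (-2, 229), (0, 232), (2, 233), (4, 244), (6, 246), (8, 246), (10, 247), (12, 247), (14, 247), (16, 246), (18, 246), (20, 246), (22, 246), (24, 246), (26, 246), (28, 246), (30, 246), (32, 246), (34, 246), (36, 246), (38, 246), (40, 246), (42, 246), (44, 246), (46, 246), (48, 242), (50, 92), (52, 78), (54, 79), (56, 78), (58, 78), (60, 92), (62, 232), (64, 245), (66, 244), (68, 244), (70, 244), (72, 244), (74, 244), (76, 243), (78, 243), (80, 243), (82, 243), (84, 243), (86, 242), (88, 242)]
[426.14212 211.42024] [482.92813 211.62024]
plate_face [(0.83, array([ 0.4896, -0.0522,  0.1079]), np.float64(-0.165))]
tab_back [(0.88, array([0.5147, 0.0006, 0.1111]), np.float64(-0.1065))]
rim [(0.86, array([0.5658, 0.097 , 0.0603]), np.float64(0.0025))]
mark [(0.69, array([0.5908, 0.1481, 0.0628]), np.float64(0.0594))]
```

View pics/w2c.png

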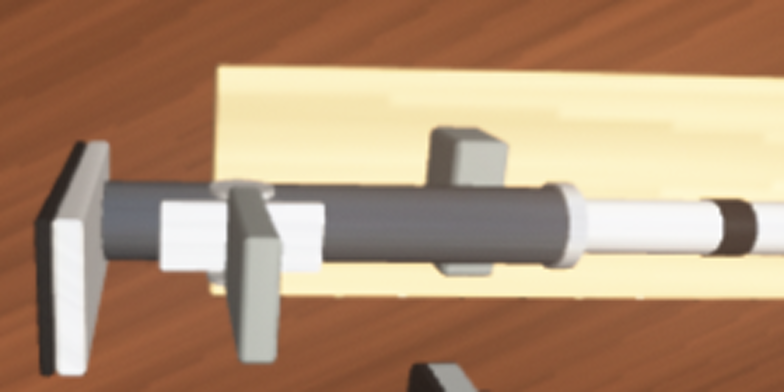

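>>> apply_moves(motion="0.015 -0.004 -0.004 0.2 0 0;0.015 0 0 0 0 0;0.015 0 0 0 0 0;0 0 0 0 0 0")

```text
clock: 4.08
ee_pos: [0.5034, -0.0291, 0.1471]
ee_rot: [1.789, 1.569, 2.91]
ft_force: [-1.2, 1.0, -0.4]
grip_width: 0.0857
```

Run:
```python
from h import *
plan(-.1365,.106,1)
st=manip.observe();A=T('wrist',st)
im,d=manip.get_image('wrist');cv2.imwrite('pics/w3.png',im)
```

```text
pos [ 0.5034 -0.0291  0.1471] shift tool now [0.0411 0.0013 0.0017] in target frame [0.0411 0.0013 0.0017] turn [-0.1 -0.  -0.1] q6 0.39154651480381986
```

View pics/w3.png

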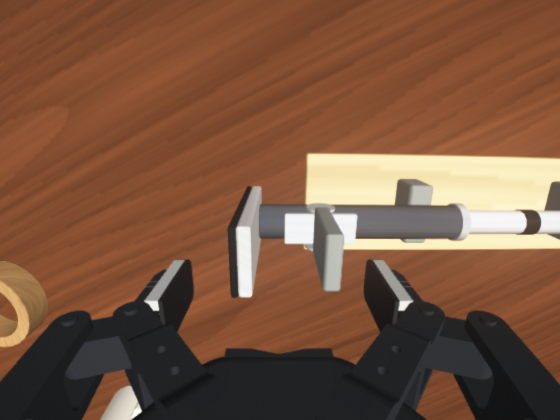

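The jaws (inner pads at x≈190 and 365) straddle the plate (232–255) and the tab (320–345), with room on both sides. Lowering.

>>> apply_moves(motion="0.014 0.001 0.001 0 0 0;0.014 0 0 0 0 0;0.012 0 0 0 0 0;0 0 0 0 0 0")

```text
clock: 4.62
ee_pos: [0.5033, -0.0275, 0.1054]
ee_rot: [-0.211, 1.57, 0.91]
ft_force: [-0.4, 0.3, -0.8]
grip_width: 0.0853
```

Run:
```python
from h import *
plan(-.1365,.106,1)
st=manip.observe();A=T('wrist',st)
im,d=manip.get_image('wrist');cv2.imwrite('pics/w4.png',im)
for n in ['plate_face','tab_back']:
    r=manip.spot_point('wrist',n);print(n,[(round(q['score'],2),np.round(tw(A,q['centre']),4), np.round((tw(A,q['centre'])[:2]-rr)@uu,4)) for q in r[:2]])
print(manip.observe()['ft_force'])
```

```text
pos [ 0.5033 -0.0275  0.1054] shift tool now [-0.0006  0.0006  0.0003] in target frame [-0.0006  0.0006  0.0003] turn [-0.1  0.   0. ] q6 0.39438606713015617
plate_face [(0.74, array([ 0.4894, -0.0555,  0.1079]), np.float64(-0.1681))]
tab_back [(0.79, array([ 5.127e-01, -4.000e-04,  1.121e-01]), np.float64(-0.1084))]
[ 0.79558082  0.9764764  -0.58119538]
```

View pics/w4.png

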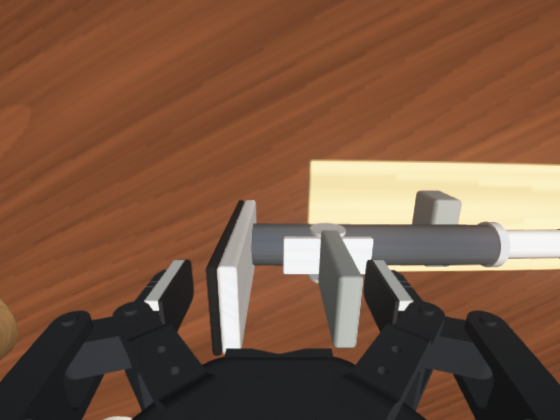

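The fingers are down on both sides of the plate and tab, with no contact. I push in part-way first, then measure.

>>> apply_moves(motion="0 0 0.007 0 0 0;0 0 0.007 0 0 0;0 0 0.007 0 0 0;0 0 0.007 0 0 0;0 0 0.007 0 0 0;0 0 0.007 0 0 0;0 0 0.006 0 0 0;0 0 0 0 0 0")

```text
clock: 5.78
ee_pos: [0.5266, 0.0173, 0.1078]
ee_rot: [-2.186, 1.566, -1.066]
ft_force: [-1.1, -5.0, 0.5]
grip_width: 0.0852
```

```bash
cat >> h.py <<'E'
def meas(tag):
    st=manip.observe();print('clock',st['clock'],'F',np.round(st['ft_force'],1),'w',st['grip_width'])
    p=np.array(st['ee_pos']);print('TCP s',np.round((p[:2]-rr)@uu,4),'z',round(p[2],4),'lat',np.round((p[:2]-rr)@[-uu[1],uu[0]],4))
    A=T('scene');im,d=manip.get_image('scene');cv2.imwrite(f'pics/s{tag}.png',im)
    for n in ['rim','mark','tab_back','plate_face']:
        r=manip.spot_point('scene',n);print(n,[(round(q['score'],2),np.round((tw(A,q['centre'])[:2]-rr)@uu,4)) for q in r[:1]])
    cv2.imwrite(f'pics/s{tag}c.png',cv2.resize(im[120:330,250:460],None,fx=2.8,fy=2.8,interpolation=cv2.INTER_CUBIC))
    Aw=T('wrist');im,_=manip.get_image('wrist');cv2.imwrite(f'pics/w{tag}.png',im)
    g=im.astype(np.float32).mean(2)
    s=np.arange(-.02,.08,.002)
    for z in (.0675,.0725):
        q=proj('wrist',np.array([[*(rr+uu*k),z] for k in s]),Aw).astype(np.float32)
        v=cv2.remap(g,q[:,:1].copy(),q[:,1:].copy(),cv2.INTER_LINEAR)[:,0]
        print(z,' '.join(f'{round(k*1000)}:{int(x)}' for k,x in zip(s,v)))
E
python3 -c "
from h import *
meas('5')"
```

```text
clock 5.775 F [-1.1 -5.   0.5] w 0.08517312375052813
TCP s -0.0864 z 0.1078 lat -0.0022
rim [(0.77, np.float64(0.0347))]
mark [(0.65, np.float64(0.0529))]
tab_back [(0.97, np.float64(-0.0696))]
plate_face [(0.7, np.float64(-0.1634))]
0.0675 -20:111 -18:110 -16:111 -14:110 -12:110 -10:111 -8:110 -6:111 -4:110 -2:110 0:110 2:111 4:111 6:111 8:110 10:111 12:111 14:111 16:111 18:111 20:111 22:111 24:112 26:112 28:112 30:112 32:106 34:227 36:228 38:228 40:244 42:244 44:244 46:243 48:239 50:75 52:71 54:71 56:71 58:71 60:72 62:238 64:242 66:242 68:242 70:242 72:241 74:241 76:241 78:241
0.0725 -20:107 -18:106 -16:107 -14:107 -12:106 -10:107 -8:107 -6:107 -4:108 -2:107 0:108 2:108 4:108 6:108 8:108 10:108 12:109 14:109 16:109 18:110 20:110 22:110 24:111 26:111 28:109 30:200 32:230 34:230 36:242 38:243 40:243 42:243 44:241 46:74 48:65 50:66 52:65 54:65 56:68 58:240 60:243 62:242 64:242 66:242 68:242 70:242 72:241 74:241 76:241 78:241
```

View pics/s5c.png

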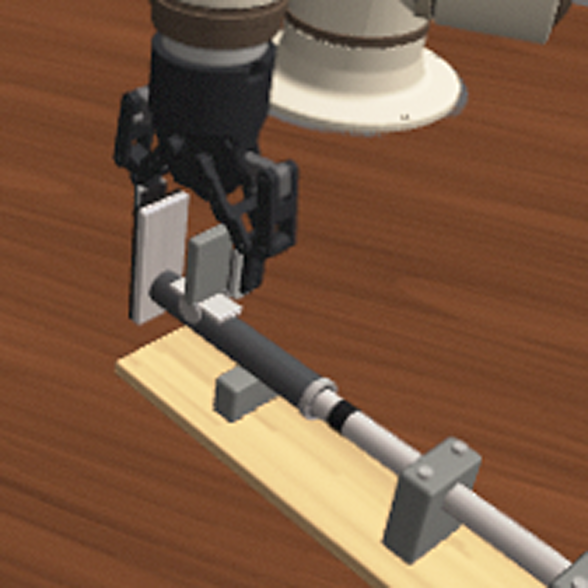

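View pics/w5.png

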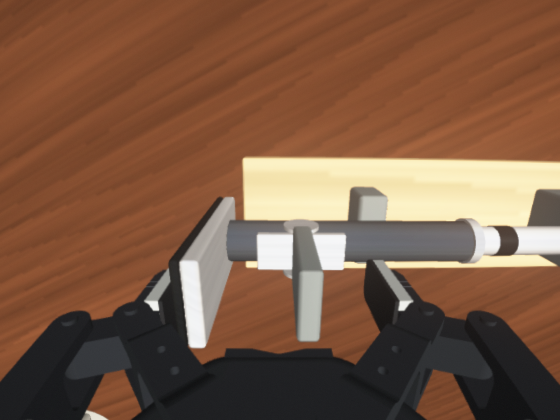

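Rim at about 35 mm against the band middle at 55 mm, so about 19.5 mm is still to go.

>>> apply_moves(motion="0.001 0.001 0.006 0 0 0;0 0.001 0.006 0 0 0;0 0 0.006 0 0 0;0 0 0 0 0 0;0 0 0 0 0 0")

```text
clock: 6.7
ee_pos: [0.5327, 0.0324, 0.1073]
ee_rot: [-2.175, 1.563, -1.057]
ft_force: [-2.5, -4.4, 0.8]
grip_width: 0.0856
```

```bash
python3 -c "
from h import *
meas('6')"
```

```text
clock 6.7 F [-2.5 -4.4  0.8] w 0.08560109197188044
TCP s -0.0701 z 0.1073 lat -0.0012
rim [(0.73, np.float64(0.0527))]
mark [(0.52, np.float64(0.0514))]
tab_back [(0.69, np.float64(-0.0509))]
plate_face [(0.86, np.float64(-0.112))]
0.0675 -20:112 -18:111 -16:111 -14:111 -12:111 -10:111 -8:110 -6:110 -4:111 -2:110 0:110 2:110 4:111 6:110 8:111 10:110 12:110 14:109 16:110 18:110 20:110 22:110 24:109 26:110 28:110 30:110 32:110 34:110 36:110 38:110 40:110 42:110 44:110 46:110 48:110 50:189 52:228 54:228 56:163 58:67 60:67 62:230 64:242 66:242 68:242 70:242 72:241 74:241 76:241 78:241
0.0725 -20:108 -18:107 -16:107 -14:107 -12:106 -10:107 -8:107 -6:107 -4:107 -2:107 0:107 2:107 4:107 6:107 8:107 10:107 12:108 14:107 16:109 18:108 20:108 22:108 24:108 26:108 28:108 30:108 32:108 34:109 36:109 38:109 40:109 42:109 44:109 46:127 48:229 50:229 52:204 54:61 56:61 58:235 60:242 62:242 64:242 66:242 68:242 70:242 72:242 74:241 76:241 78:241
```

View pics/w6.png

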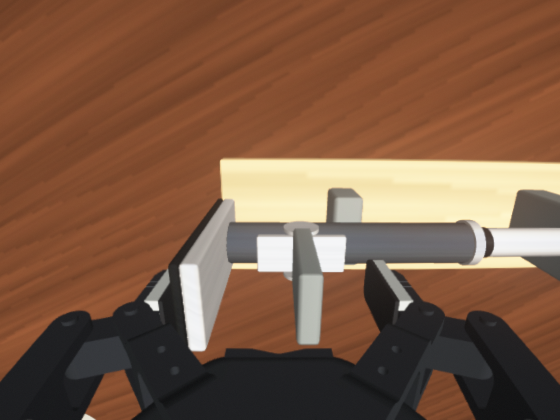

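View pics/s6c.png

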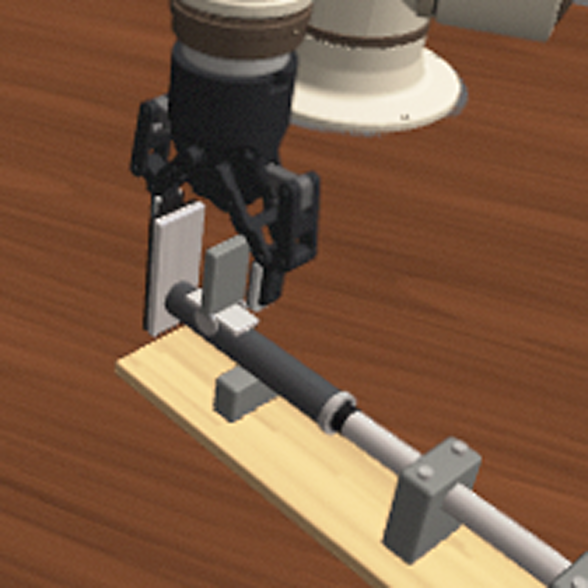

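>>> apply_moves(motion="0 0.001 0.0025 0 0 0;0 0 0.0015 0 0 0;0 0 0 0 0 0;0 0 0 0 0 0;0 0 0 0 0 0;0 0 0 0 0 0")

```text
clock: 7.75
ee_pos: [0.5332, 0.0347, 0.1073]
ee_rot: [-2.238, 1.562, -1.121]
ft_force: [-0.7, -5.2, -1.3]
grip_width: 0.0856
```

```bash
python3 -c "
from h import *
meas('7')"
```

```text
clock 7.75 F [-0.7 -5.2 -1.3] w 0.0855521779943959
TCP s -0.0679 z 0.1073 lat -0.0006
rim [(0.82, np.float64(0.0515))]
mark [(0.6, np.float64(0.0528))]
tab_back [(0.76, np.float64(-0.0558))]
plate_face [(0.78, np.float64(-0.1085))]
0.0675 -20:112 -18:112 -16:112 -14:112 -12:111 -10:111 -8:111 -6:110 -4:110 -2:110 0:110 2:109 4:110 6:110 8:110 10:110 12:109 14:108 16:109 18:109 20:108 22:109 24:109 26:109 28:109 30:109 32:109 34:110 36:109 38:109 40:109 42:109 44:110 46:110 48:110 50:110 52:158 54:228 56:228 58:194 60:69 62:233 64:242 66:242 68:242 70:242 72:241 74:241 76:241 78:241
0.0725 -20:108 -18:108 -16:107 -14:107 -12:107 -10:106 -8:106 -6:106 -4:106 -2:106 0:106 2:106 4:106 6:106 8:106 10:106 12:106 14:106 16:106 18:106 20:107 22:107 24:107 26:107 28:107 30:107 32:108 34:107 36:108 38:108 40:108 42:108 44:109 46:109 48:115 50:229 52:229 54:224 56:60 58:225 60:242 62:242 64:242 66:242 68:242 70:242 72:241 74:241 76:241 78:240
```

View pics/s7c.png

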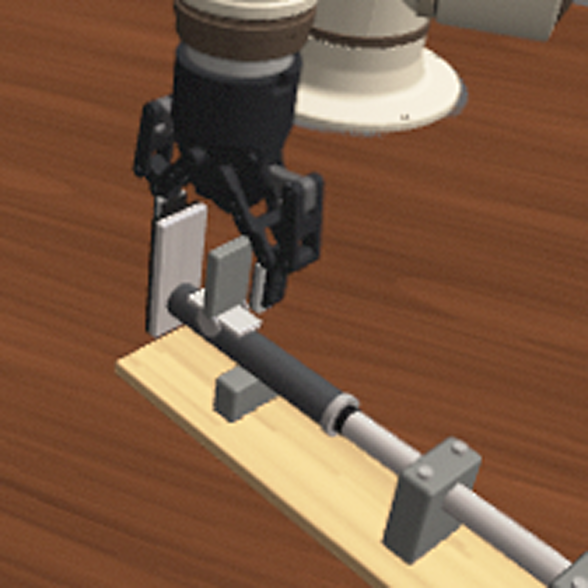

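The rim is about on the band middle (about 54.5 against 55.1 mm) and was held there for over 0.5 s. I now close in small steps, backing the TCP out by half the closing so the plate stays put.

>>> apply_moves(motion="0 0 -0.002 0 0 0;0 0 -0.002 0 0 0;0 0 0 0 0 0", jaw=0.8, force=30)

```text
clock: 8.43
ee_pos: [0.5311, 0.0303, 0.1077]
ee_rot: [-2.236, 1.561, -1.12]
ft_force: [-1.6, -4.6, -0.6]
grip_width: 0.0768
```

```bash
cat >> h.py <<'E'
def q():
    st=manip.observe();p=np.array(st['ee_pos']);s=(p[:2]-rr)@uu;w=st['grip_width']
    print('clock',st['clock'],'w',round(w,4),'TCP s',round(s,4),'lat',np.round((p[:2]-rr)@[-uu[1],uu[0]],4),'rim kin',round(s-w/2+.165,4),'z',round(p[2],4),'F',np.round(st['ft_force'],1))
    return st
E
python3 -c "
from h import *
q()"
```

```text
clock 8.425 w 0.0768 TCP s -0.0727 lat -0.0006 rim kin 0.0539 z 0.1077 F [-1.6 -4.6 -0.6]
```

>>> apply_moves(motion="0 0 -0.0015 0 0 0;0 0 -0.0015 0 0 0;0 0 0 0 0 0", jaw=0.6)

```text
clock: 8.8
ee_pos: [0.5296, 0.027, 0.1081]
ee_rot: [-2.22, 1.561, -1.105]
ft_force: [-1.6, -5.1, 0.7]
grip_width: 0.0686
```

```bash
python3 -c "
from h import *
q();meas('8')"
```

```text
clock 8.8 w 0.0686 TCP s -0.0763 lat -0.0006 rim kin 0.0544 z 0.1081 F [-1.6 -5.1  0.7]
clock 8.8 F [-1.6 -5.1  0.7] w 0.06858134268012793
TCP s -0.0763 z 0.1081 lat -0.0006
rim [(0.55, np.float64(0.0507))]
mark [(0.42, np.float64(0.0493))]
tab_back [(0.69, np.float64(-0.0513))]
plate_face [(0.19, np.float64(-0.3116))]
0.0675 -20:112 -18:112 -16:113 -14:112 -12:112 -10:111 -8:111 -6:111 -4:111 -2:111 0:111 2:111 4:111 6:111 8:111 10:111 12:111 14:110 16:111 18:110 20:110 22:111 24:111 26:110 28:111 30:111 32:111 34:110 36:111 38:110 40:110 42:111 44:111 46:111 48:111 50:111 52:142 54:228 56:228 58:208 60:70 62:231 64:242 66:242 68:242 70:242 72:242 74:241 76:241 78:241
0.0725 -20:108 -18:108 -16:108 -14:108 -12:108 -10:108 -8:108 -6:108 -4:107 -2:107 0:108 2:108 4:108 6:108 8:108 10:108 12:108 14:108 16:107 18:108 20:108 22:108 24:109 26:109 28:108 30:108 32:109 34:109 36:109 38:109 40:109 42:110 44:110 46:110 48:118 50:229 52:229 54:226 56:63 58:239 60:242 62:242 64:242 66:242 68:242 70:242 72:241 74:241 76:241 78:241
```

View pics/w8.png

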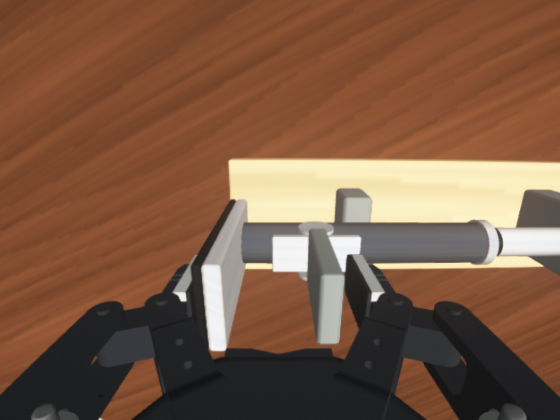

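>>> apply_moves(motion="0 0 -0.002 0 0 0;0 0 -0.0015 0 0 0;0 0 0 0 0 0", jaw=0.4)

```text
clock: 9.48
ee_pos: [0.5279, 0.0234, 0.1084]
ee_rot: [-2.201, 1.561, -1.086]
ft_force: [-1.7, -4.3, 0.5]
grip_width: 0.0601
```

```bash
python3 -c "
from h import *
q()"
```

```text
clock 9.475 w 0.0601 TCP s -0.0803 lat -0.0007 rim kin 0.0547 z 0.1084 F [-1.7 -4.3  0.5]
```

>>> apply_moves(motion="0.0005 0 -0.002 0 0 0;0.0005 0 -0.0015 0 0 0;0 0 0 0 0 0", jaw=0.2)

```text
clock: 9.85
ee_pos: [0.5266, 0.0202, 0.1091]
ee_rot: [-1.99, 1.561, -0.875]
ft_force: [-1.2, -5.5, -1.9]
grip_width: 0.0516
```

```bash
python3 -c "
from h import *
q();meas('9')"
```

```text
clock 9.85 w 0.0516 TCP s -0.0838 lat -0.0009 rim kin 0.0554 z 0.1091 F [-1.2 -5.5 -1.9]
clock 9.85 F [-1.2 -5.5 -1.9] w 0.051580624656999426
TCP s -0.0838 z 0.1091 lat -0.0009
rim [(0.82, np.float64(0.0526))]
mark [(0.48, np.float64(0.0513))]
tab_back [(0.78, np.float64(-0.0612))]
plate_face [(0.6, np.float64(-0.1083))]
0.0675 -20:112 -18:112 -16:112 -14:112 -12:112 -10:112 -8:112 -6:112 -4:111 -2:112 0:111 2:112 4:112 6:112 8:112 10:112 12:112 14:111 16:111 18:110 20:112 22:112 24:111 26:111 28:111 30:111 32:111 34:111 36:111 38:111 40:111 42:111 44:112 46:112 48:111 50:112 52:108 54:206 56:228 58:228 60:141 62:225 64:242 66:242 68:242 70:242 72:242 74:241 76:241 78:241
0.0725 -20:109 -18:108 -16:108 -14:108 -12:108 -10:108 -8:108 -6:108 -4:108 -2:108 0:108 2:108 4:108 6:108 8:108 10:108 12:109 14:108 16:109 18:109 20:109 22:108 24:108 26:109 28:109 30:109 32:108 34:109 36:110 38:110 40:110 42:110 44:110 46:110 48:108 50:206 52:229 54:229 56:128 58:240 60:242 62:242 64:242 66:242 68:242 70:242 72:242 74:241 76:241 78:241
```

View pics/w9.png

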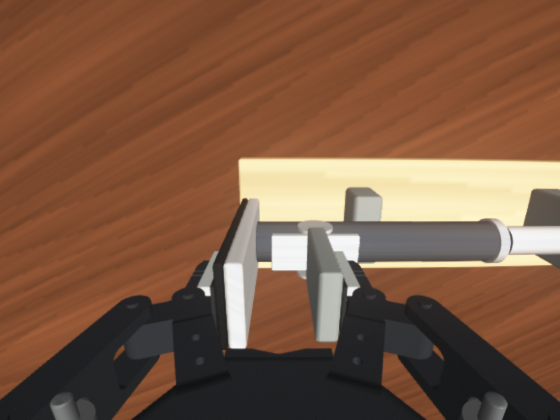

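The tab is being drawn towards the plate and the rim is still on the band. Finishing the closing.

>>> apply_moves(motion="0 0.0005 -0.0025 0 0 0;0 0.0005 -0.0025 0 0 0;0 0 0 0 0 0", jaw=0.0)

```text
clock: 10.52
ee_pos: [0.5243, 0.0155, 0.1099]
ee_rot: [-1.859, 1.558, -0.744]
ft_force: [-3.6, -4.6, 1.1]
grip_width: 0.0427
```

```bash
python3 -c "
from h import *
q()"
```

```text
clock 10.525 w 0.0427 TCP s -0.089 lat -0.0009 rim kin 0.0547 z 0.1099 F [-3.6 -4.6  1.1]
```

>>> apply_moves(motion="0 0 0 0 0 0;0 0 0 0 0 0;0 0 0 0 0 0;0 0 0 0 0 0;0 0 0 0 0 0", jaw=-0.3)

```text
clock: 11.15
ee_pos: [0.5243, 0.0155, 0.1103]
ee_rot: [-1.651, 1.559, -0.537]
ft_force: [-2.5, -4.9, -0.5]
grip_width: 0.0414
```

```bash
python3 -c "
from h import *
q();meas('10');q()"
```

```text
clock 11.15 w 0.0414 TCP s -0.089 lat -0.0009 rim kin 0.0553 z 0.1103 F [-2.5 -4.9 -0.5]
clock 11.15 F [-2.5 -4.9 -0.5] w 0.04138580550912782
TCP s -0.089 z 0.1103 lat -0.0009
rim [(0.73, np.float64(0.0534))]
mark [(0.49, np.float64(0.0539))]
tab_back [(0.72, np.float64(-0.0681))]
plate_face [(0.65, np.float64(-0.1089))]
0.0675 -20:111 -18:111 -16:111 -14:112 -12:111 -10:112 -8:111 -6:111 -4:111 -2:111 0:111 2:111 4:111 6:111 8:112 10:111 12:111 14:111 16:111 18:110 20:111 22:111 24:111 26:110 28:110 30:111 32:111 34:111 36:111 38:110 40:110 42:110 44:110 46:111 48:111 50:110 52:109 54:215 56:227 58:228 60:105 62:225 64:242 66:242 68:242 70:241 72:241 74:241 76:241 78:240
0.0725 -20:108 -18:107 -16:108 -14:108 -12:108 -10:107 -8:108 -6:108 -4:107 -2:108 0:107 2:108 4:108 6:108 8:108 10:108 12:108 14:108 16:108 18:108 20:108 22:109 24:109 26:108 28:109 30:108 32:109 34:109 36:109 38:108 40:109 42:109 44:109 46:109 48:106 50:218 52:229 54:228 56:94 58:239 60:242 62:242 64:242 66:241 68:241 70:241 72:241 74:241 76:241 78:240
clock 11.45 w 0.0417 TCP s -0.089 lat -0.0009 rim kin 0.0552 z 0.1102 F [-2.  -4.4  1.1]
```

View pics/w10.png

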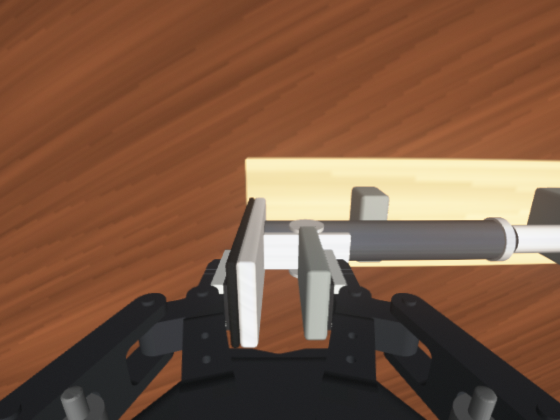

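View pics/s10c.png

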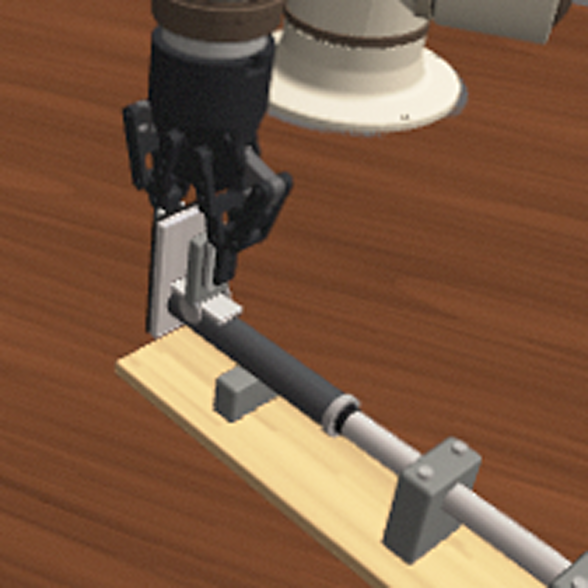

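The jaws stall at 41.5 mm while commanded to about 30 mm, so the lever is at its stop. The rim is on the band middle, so I'm handing in.

```bash
python3 -c "
from h import *
q();print(manip.finish_job());q()"
```

```text
clock 11.45 w 0.0417 TCP s -0.089 lat -0.0009 rim kin 0.0552 z 0.1102 F [-2.  -4.4  1.1]
the job is handed in; nothing more can be done
None
the job is handed in; nothing more can be done
```

The job is handed in at 11.45 s of the 43 s allowed. The leg is on its mark, the lever is home, and plate and tab are still pinched. `finish_job` gives no verdict, so this rests on my own checks.

**What I did:** I straddled the plate and tab with open jaws and pushed the leg in by its plate, with the lever still open, until the tube mouth was on the black band. After a pause of more than 0.5 s there, I closed the jaws in small steps, backing the arm out by half of each closing so the leg stayed put.

**Last checks:**
- **Leg position:** the tube mouth was within about 1 mm of the band's middle, at 55.2–55.5 mm against 55.1 mm, from arm position and wrist camera. The trained network in the scene camera gave 53.4 against 53.9 mm, a similar offset.
- **Lever:** the jaws stalled at 41.4–41.7 mm on the nominal 42 mm "closed" spacing while commanded to about 30 mm, so the lever is at its stop.
- **Forces:** the grip force was set to 30 N, and about 5 N of spring load showed at the wrist. I could not measure the contact force on plate and tab separately.
- **Mug and tape roll:** the arm stayed well clear of both, but I did not measure their positions again at the end.

**Disagreement:** one low-score `plate_face` report (0.19) partway through was clearly wrong, and I ignored it.

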